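# Seat a gudgeon pin in the air-gauge V stand and hold it down

### The arm

A 6-joint arm with a two-finger parallel gripper is mounted at the origin on a cart in front of the work surface, level with it; the furniture and walls round the work are solid. World frame = base frame: x ahead of the robot, y to its left, z up, the work surface at z = 0. Lengths are in m, angles in degrees, forces in N, time in s.
With the tool pointing down it reaches from about 0.4 to 0.825 m from the base axis. Payload 7 kg.
Tool frame: the origin (TCP) lies midway between the tips of the shut fingers; the grasp point (between the pads) lies 19 mm behind it; x points along the fingers, z is the direction in which the jaws open and shut, and the axes are right-handed (so a half turn about x gives the same grasp; the last joint's range is limited). The gripper opens to 88 mm and grips with 3 to 60 N. Pads are 19 mm wide; open, the fingers measure 130 mm over their backs; the gripper's body (78 mm by 193 mm) begins 47 mm behind the grasp point.
Start: joints at [-51.732, 20.546, 0.682, 0, -70.136, -16.507], TCP at [0.25, -0.627, 0.227] pointing down, gripper open.
Joint ranges: [-176.03, 176.03], [-82.01, 121.73], [-58.28, 71.71], [-173.87, 95.51], [-174.79, -0.11], [-173.66, 173.66]. Speed limits (degrees/s): [136.94, 136.94, 172.46, 180, 180, 180].

### API

Orientations are given as [roll, pitch, yaw] about the fixed x, y, z axes, in that order (R = Rz(yaw) Ry(pitch) Rx(roll)).
In Python, from plant import ctrl gives the robot as it stands. The module is installed in compiled form; this text tells all that it offers.
- The arm moves only by the tool servo_tool, never from a script. Its argument "deltas" is a list of rows, each a list of 3 entries, a list of its own where there are three numbers: the turn, a rotation vector about the tool's x, y, z in degrees, then the shift along the tool's x, y, z in cm, then the finger opening in cm, from 0 to 8.76. A call has 1 to 5 rows; each row is the pose to reach, as a shift and turn from the pose measured when the call began, along the tool's axes at that moment; what a row does not reach only later rows make up. A row lasts 1/10 s, in which the tool goes at most 50 mm and 8.59 degrees, less where a joint would pass 70% of its speed; a pose out of reach is approached as far as the arm can. A call with a gripper value outside its range is refused whole. The fingers move at their own pace and stop on an object; the grip force is fixed at half the most. Time passes only in rows, so rows that repeat a pose let the fingers close. It gives the time, the measured TCP pose, the force and the opening at its end, in the units of the state.
- ctrl.get_obs(): the state, without advancing time (a new reading comes with each control period).
- ctrl.snapshot(name): name is "scene" or "top"; returns a dict with "image" (384x512x3 uint8, red, green, blue), "vertical_fov" (degrees; the focal length in pixels is half the picture's height over the tangent of half this angle, whatever the lens; pixels are square), "cx", "cy" (the principal point, pixels), "k1" (the pictures are not rectified: a ray, as slopes to the right and down, at radius r is drawn at 1 + k1 r^2 times it, then the intrinsics apply), "rvec" (rotation vector, rad) and "tvec" (3), from world to camera coordinates, as OpenCV has them. Camera axes: x right, y down, z forward; pixel columns grow to the right and rows downward; lengths in m; the calibration is good to about 2 mm. A picture is of the moment at which its call begins. There is no depth.
- ctrl.close_job(): hands the job in, once; it reports no verdict.
The state is a dict: "clock": time; "joint_pos": joint angles; "qvel": joint speeds; "tau": joint torques, N m; "tool_pos": TCP position; "orientation": TCP orientation; "force": force on the tool from outside, world axes, zero at the start; "moment": the same for the moment, N m; "opening": finger opening in m.
Only numpy, scipy, OpenCV 4.12 (cv2) and the standard library are available. Lean on these libraries where they do the work, as an engineer would, in place of code of your own. Each camera call takes 0.05 s, during which the arm holds its last target. There are 200 camera calls.

### The job

Measure a pin on the air-gauge stand: first turn the stand's shut air valve to half open (its lever 45 degrees round, midway between shut and fully open) and leave it there. Then take the longer of the two steel pins out of the wooden rack, lay it lengthwise in the stand's V, centred over both V supports, and press it down firmly (with clearly more than its own weight) so that it bears on both sloping sides. Finish while holding: the program ends with the pin still gripped and pressed into the V, never let go. Leave the shorter pin, the bearing and the paste tin where they are.

Things in the scene. Friction and masses are not known exactly. Their poses are not given: they have to be found in the camera images.
- valve (a joint): quarter-turn ball valve on the far end of the stand; 0 = shut (lever along the stand's +y), grows as the lever turns clockwise seen from above, pi/2 = fully open (lever along the stand's +x, away from the V); 0.785 rad = half open. Starts between 0 and 0.35. A stiff turn of about 0.12 N m (2 N at the lever's grip); it stays where it is left
- valve_pivot (a point): the valve's vertical turning axis at lever height, 80 mm above the bench; its axes are the stand's
- valve_grip (a point): centre of the lever's black rubber grip, 62 mm from the pivot. The grip is a bar 14 mm wide, 16 mm high and 52 mm long that lies level along its own y axis (pointing away from the pivot), with 50 mm or more of free space below it
- v_seat (a point): on the stand: where the long pin's centre lies when seated and centred, 58 mm above the bench. y is the direction of the V (the pin's axis), z up, x points from the V to the valve, whose pivot is 115 mm along x. The two V supports stand 27 to 49 mm either side of it in y; between them is a 54 mm gap for fingers, open in x, with nothing higher than 32 mm above the bench out to 75 mm in x
- stand: air-gauge stand fixed to the bench; origin on the bench top straight below v_seat, same axes. Dark steel base plate 12 mm thick, from -45 to +150 mm in x, 114 mm wide in y; two steel V supports, each 22 mm long in y and 76 mm wide in x, tops 58 mm above the bench (level with the seated pin's axis), sides of the V at 45 degrees; valve at the +x end, top 94 mm above the bench
- v_near: the sloping sides on the valve-less side (-x) of both V supports, one fixed body; its origin and axes are those of the stand, at the bench top straight below v_seat
- v_far: the sloping sides on the valve side (+x) of both V supports, one fixed body; same origin and axes as v_near
- long_pin_centre (a point): centre of the long pin: plain hollow steel gudgeon pin, 30 mm diameter, 120 mm long, about 0.4 kg, smooth and oiled (friction on the V about 0.15), lying along its own y axis (it may roll about it). At the start it lies level in one of the rack's two cradles, centre 37 mm above the bench, free for fingers 24 mm either way along y from its middle and down to 8 mm above the bench
- short_pin_centre (a point): centre of the short pin: same diameter, 84 mm long, in the other cradle; not wanted
- rack: plywood pin rack fixed to the bench, 176 (x) x 136 (y) mm; origin at the centre of its underside. Its two cradles run along its y, 47 mm either side of the centre in x; each is a pair of 10 mm wide cross bars (22 mm high, 24 to 34 mm either side of the middle in y) with lugs up to 28 mm high beside the pin
- bearing_1: steel ball bearing lying on the bench to the left of the rack, 42 mm diameter, 14 mm high; origin at the centre of its underside; leave alone
- paste_tin: round tin with a green lid on the bench near the rack, 70 mm diameter, 26 mm high; origin at the centre of its underside; leave alone
Mind the look-alikes: they are no part of the job. Leave any purple look-alike of the part that bears long_pin_centre alone.

How it is judged (in metres and radians):
On the way, in this order (a step that is already met when the one before it is completed fails the run):
1. the valve is set half open (value of joint valve between 0.665 and 0.905 rad), for 0.3 s.
2. the long pin is lifted clear of the rack (height (world z) of long_pin_centre above 0.075 m and contact force between long_pin and the fingers above 1 N), for 0.1 s.
At the end, for the whole second after the job is handed in: Valve at 0.785 +-0.12 rad; the long pin in the V, centre within 3 mm across, 10 mm along and +2/-3 mm in height of v_seat, axis within 0.04 rad of the V's, pressed on each V side with over 6 N (its weight alone gives about 3 N), and still held by the fingers (all of step 1 and x of long_pin_centre in the frame of v_seat between -0.003 and 0.003 m and y of long_pin_centre in the frame of v_seat between -0.01 and 0.01 m and z of long_pin_centre in the frame of v_seat between -0.003 and 0.002 m and angle between the y axis of long_pin_centre and the y axis of v_seat, either way round below 0.04 rad and contact force between long_pin and v_near above 6 N and contact force between long_pin and v_far above 6 N and contact force between long_pin and the fingers above 2 N); the arm keeps its last pose, push and grip.
It fails at once if the short pin was moved (distance of short_pin_centre from where it was at the start of the episode above 0.02 m).
It fails at once if the bearing was moved (distance of bearing_1 from where it was at the start of the episode above 0.02 m).
It fails at once if the paste tin was moved (distance of paste_tin from where it was at the start of the episode above 0.02 m).
It also fails if it takes over 61 s, if anything falls off the work surface, if the arm or the gripper's body presses on something with over 40 N, if the wrist force passes 120 N, or if a joint passes its speed limit or range.

## Working session

There is one attempt and no reset: what is moved stays moved. The work goes in short steps, Python scripts to look and compute and a tool call to move; the robot and the scene stay as the last step left them, time stands still between calls to the robot, and variables do not carry over. Pictures are saved under pics/ and viewed, on a budget of 10 in all, crops included, one or two more only if the job needs it, and the job is handed in when it is done.

Besides the shell and the picture viewer there is one more tool, called after "Emit:" by a JSON object that holds its "name" and its "arguments", one argument or row to a line. servo_tool: Moves the arm, as the interface text tells. Its arguments: {"type":"object","properties":{"deltas":{"type":"array","items":{"type":"array"}}},"required":["deltas"]}

```bash
mkdir -p pics
cat > h.py <<'E'
import numpy as np, cv2
from scipy.spatial.transform import Rotation as R
from plant import ctrl
def cal(s):
    f=192/np.tan(np.radians(s["vertical_fov"])/2)
    Rm=cv2.Rodrigues(np.array(s["rvec"],float))[0]
    return f,Rm,np.array(s["tvec"],float).ravel()
def K(s):
    f,_,_=cal(s); return np.array([[f,0,s["cx"]],[0,f,s["cy"]],[0,0,1.]]),np.array([s["k1"],0,0,0,0.])
def back(s,uv,z):
    k,d=K(s);f,Rm,t=cal(s)
    n=cv2.undistortPoints(np.array(uv,float).reshape(-1,1,2),k,d).reshape(-1,2)
    r=np.c_[n,np.ones(len(n))]@Rm; c=-Rm.T@t
    zz=np.broadcast_to(z,(len(n),))
    return c+r*((zz-c[2])/r[:,2])[:,None]
def proj(s,P):
    k,d=K(s)
    return cv2.projectPoints(np.array(P,float).reshape(-1,1,3),np.array(s["rvec"],float),np.array(s["tvec"],float),k,d)[0].reshape(-1,2)
def save(im,name,box=None,sc=1.5):
    if box: x0,y0,x1,y1=box; im=im[y0:y1,x0:x1]
    im=cv2.resize(im,None,fx=sc,fy=sc,interpolation=cv2.INTER_CUBIC)
    cv2.imwrite("pics/"+name,im[:,:,::-1])
def go(P,Rw=None,o=None):
    "shift cm and rotvec deg in tool axes to reach world P, orientation matrix Rw"
    o=o or ctrl.get_obs(); T=R.from_euler('xyz',o["orientation"],degrees=True)
    sh=T.inv().apply(np.array(P)-o["tool_pos"])*100
    rv=np.zeros(3) if Rw is None else (T.inv()*R.from_matrix(Rw)).as_rotvec(degrees=True)
    return np.round(rv,1),np.round(sh,2)
E
python3 - <<'E'
from h import *
import pickle
o=ctrl.get_obs();print(o)
for n in("scene","top"):
    s=ctrl.snapshot(n);pickle.dump(s,open(n+".pkl","wb"));save(s["image"],n+"0.png")
    f,Rm,t=cal(s);print(n,f,s["k1"],-Rm.T@t,Rm[2])
print(R.from_euler('xyz',o["orientation"],degrees=True).as_matrix())
E
```

```text
{'clock': 0.0, 'joint_pos': array([-5.17323770e+01,  2.05915869e+01,  6.35901421e-01, -2.04371444e-02,
       -7.01369639e+01, -1.65064935e+01]), 'qvel': array([-0.00909514,  0.02983605, -0.03589646, -0.0122304 , -0.02175931,
        0.06795943]), 'tau': array([ 1.01260839e-04, -5.82712483e+01,  2.93061340e+01,  6.99703708e+00,
        7.14753172e-03, -1.45459826e-04]), 'tool_pos': array([ 0.25004561, -0.62646274,  0.22563615]), 'orientation': array([  4.79283082,  89.90537894, 116.54700083]), 'force': array([ 0.3029606 , -0.98404404,  0.83260827]), 'moment': array([ 0.03190732, -0.01913706,  0.0021014 ]), 'opening': 0.08776454475815738}
scene 404.4482800589558 -0.11300005360679292 [0.13974314 0.94018354 0.53035128] [ 0.480574   -0.68439875 -0.54831285]
top 435.8368778677455 -0.11372222561716817 [0.44432672 0.34252883 1.21349648] [ 0.08192172 -0.00254382 -0.99663552]
[[-7.38084745e-04 -9.28782530e-01 -3.70624428e-01]
 [ 1.47733285e-03 -3.70625138e-01  9.28781366e-01]
 [-9.99998636e-01  1.37983716e-04  1.64567370e-03]]
```

View pics/scene0.png

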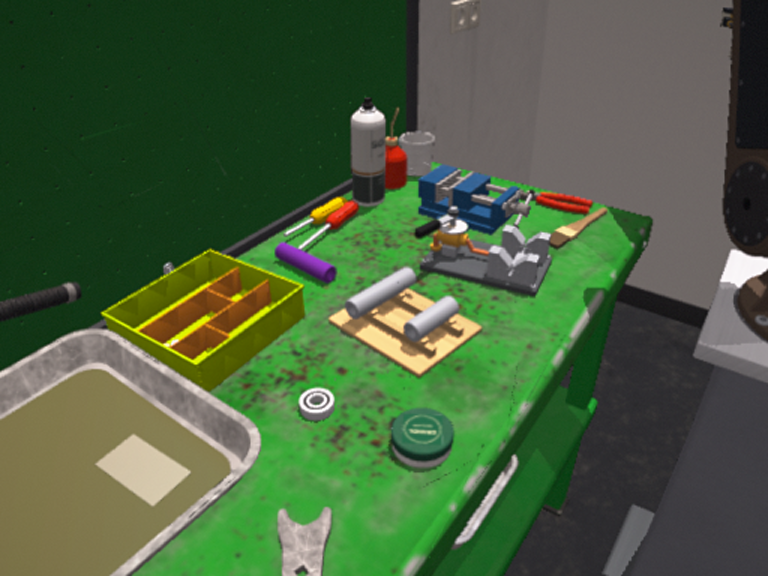

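View pics/top0.png

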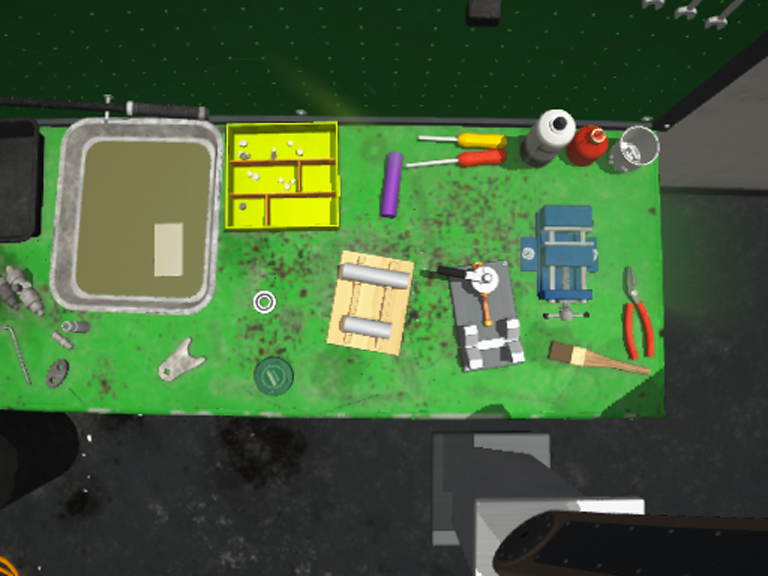

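The scene picture shows the rack in the middle with the long pin on its far side (about 380,292) and the short pin nearer (432,318). The stand with the valve is at about (485,250), lever pointing left. The top picture shows the stand at about (487,315), the valve at (485,278), the lever grip at (447,271) and the long pin at (376,276). The purple look-alike is at (391,185). I'll enlarge the top view next.

Run:
```python
from h import *
import pickle
s=pickle.load(open("top.pkl","rb"));save(s["image"],"topc.png",(210,160,360,252),5.3)
```

```text
(no output)
```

View pics/topc.png

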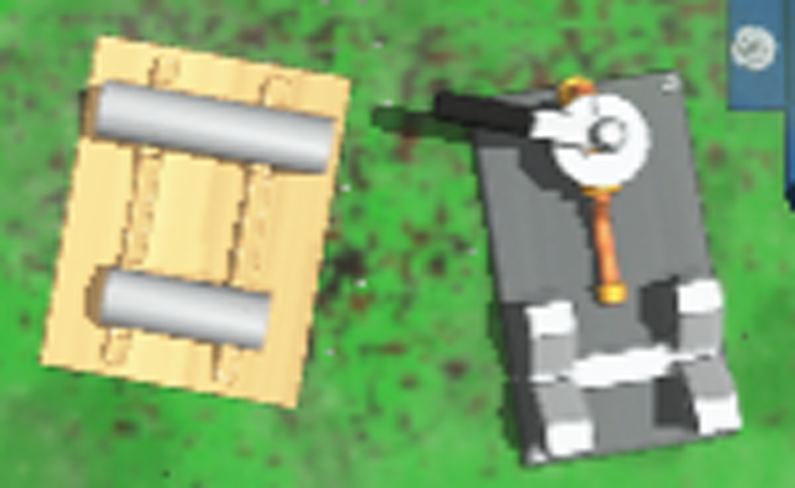

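```bash
cat > fit.py <<'E'
from h import *
import pickle
from scipy.optimize import least_squares
s=pickle.load(open("top.pkl","rb"))
px=lambda a:(np.array(a,float)+.5)/5.3-.5+[210,160]
def fit(obj,pix,x0):
    obj=np.array(obj)/1000.
    def w(p):
        c,q=np.cos(p[2]),np.sin(p[2]);return np.c_[obj[:,:2]@np.array([[c,q],[-q,c]])+p[:2],obj[:,2]]
    r=least_squares(lambda p:(proj(s,w(p))-pix).ravel(),x0,loss='soft_l1')
    print(r.x,np.degrees(r.x[2]),np.round(proj(s,w(r.x))-pix,1).tolist());return r.x
st=fit([[150,-57,12],[-45,57,12],[38,49,58],[38,27,58],[-38,49,58],[-38,27,58],[38,-27,58],[38,-49,58],[-38,-27,58],[-38,-49,58]],
 px([[680,72],[527,465],[525,306],[570,300],[549,458],[593,452],[678,284],[718,280],[698,434],[741,429]]),[.4,.1,0])
rk=fit([[88,68,8],[88,-68,8],[-88,-68,8],[-88,68,8]],px([[98,37],[350,78],[297,407],[42,365]]),[.45,.3,0])
c,q=np.cos(rk[2]),np.sin(rk[2]);print("cradle far/near",rk[:2]+47e-3*np.array([c,q]),rk[:2]-47e-3*np.array([c,q]))
a=back(s,px([[103,111],[334,146]]),.037);print("pin ends",a,a.mean(0),np.linalg.norm(a[0]-a[1]),np.degrees(np.arctan2(*(a[0]-a[1])[:2]))) 
c,q=np.cos(st[2]),np.sin(st[2]);pv=st[:2]+.115*np.array([c,q]);print("pivot",pv)
g=back(s,px([[437,105],[531,118]]),.088);print("grip",g,g.mean(0),np.linalg.norm(g[:,:2]-pv,axis=1))
d=g.mean(0)[:2]-pv;print("lever ang deg world",np.degrees(np.arctan2(d[1],d[0])),"valve deg",90+np.degrees(st[2])-np.degrees(np.arctan2(d[1],d[0])))
E
python3 fit.py
```

```text
[0.44150609 0.13665518 0.15212106] 8.715894775695844 [[0.3, -0.6], [-0.6, 0.8], [0.3, 0.1], [0.0, 0.1], [0.1, -0.1], [-0.0, -0.2], [-0.5, 0.2], [0.1, -0.3], [0.1, 0.2], [0.1, -0.1]]
[ 0.51592048  0.35719887 -0.1524722 ] -8.736013479915957 [[-0.3, -0.3], [0.3, -0.2], [0.2, 0.3], [-0.3, 0.2]]
cradle far/near [0.56237522 0.35006042] [0.46946575 0.36433733]
pin ends [[0.57002791 0.40553538 0.037     ]
 [0.55328775 0.28709131 0.037     ]] [0.56165783 0.34631334 0.037     ] 0.11962119599573487 8.044553315929402
pivot [0.55517805 0.15408171]
grip [[0.56931314 0.23905188 0.088     ]
 [0.56342258 0.1927704  0.088     ]] [0.56636786 0.21591114 0.088     ] [0.08613786 0.03955739]
lever ang deg world 79.74172184706596 valve deg 18.974172928629883
```

The stand fit agrees with the picture to under a pixel. v_seat is at (0.4415, 0.137), yaw 8.7°, and the valve is at about 19°. The long pin is in the far cradle at (0.562, 0.347). Next I move towards the lever.

Emit:
{"name": "servo_tool", "arguments": {
  "deltas": [
    [[-3.2,0,0],[0.2,-3.3,3.6],8],
    [[-6.4,0,0],[0.3,-6.6,7.2],8],
    [[-9.6,0,0],[0.4,-9.9,10.9],8],
    [[-12.8,0,0],[0.5,-13.2,14.5],8],
    [[-16,0,0],[0.7,-16.5,18.1],8]
  ]
}}

```text
clock: 0.6
tool_pos: [0.3363, -0.3954, 0.2187]
orientation: [-8.6, 89.9, 119.2]
force: [1.5, -0.1, 0.1]
opening: 0.0804
```

```bash
cat >> h.py <<'E'
def down(phi):
    "tool pointing down, jaw direction (tool z) at world angle phi deg"
    p=np.radians(phi);x=np.array([0,0,-1.]);z=np.array([np.cos(p),np.sin(p),0]);return np.c_[x,np.cross(z,x),z]
E
python3 -c "
from h import *
o=ctrl.get_obs();print(o['clock'],o['tool_pos'],go([.566,.215,.16],down(169.7)))"
```

```text
0.6 [ 0.33632986 -0.39540591  0.21869932] (array([-41.8,   0.1,   0. ]), array([  5.94, -55.6 ,  34.08]))
```

Emit:
{"name": "servo_tool", "arguments": {
  "deltas": [
    [[-3.2,0,0],[0.2,-4.2,2.6],8],
    [[-6.4,0,0],[0.3,-8.4,5.1],8],
    [[-9.6,0,0],[0.4,-12.6,7.7],8],
    [[-12.8,0,0],[0.5,-16.7,10.2],8],
    [[-16,0,0],[0.6,-20.9,12.8],8]
  ]
}}

```text
clock: 1.1
tool_pos: [0.4228, -0.1642, 0.213]
orientation: [-36.1, 89.9, 107.9]
force: [1.5, -0.8, 0.1]
opening: 0.0801
```

```bash
python3 -c "
from h import *
o=ctrl.get_obs();print(o['clock'],o['tool_pos'],go([.566,.215,.16],down(169.7)))"
```

```text
1.1 [ 0.42282777 -0.16415889  0.21302489] (array([-25.7,   0.1,   0.1]), array([  5.35, -39.08,  10.7 ]))
```

Emit:
{"name": "servo_tool", "arguments": {
  "deltas": [
    [[-3.2,0,0],[0,-4.6,1.2],8],
    [[-6.4,0,0],[0,-9.2,2.5],8],
    [[-9.6,0,0],[0,-13.8,3.8],8],
    [[-12.8,0,0],[0.3,-18.4,5.1],8],
    [[-16,0,0],[0.6,-23,6.3],7]
  ]
}}

```text
clock: 1.6
tool_pos: [0.5072, 0.0611, 0.2074]
orientation: [-64.0, 89.9, 96.2]
force: [1.1, -1.3, 0.2]
opening: 0.076
```

```bash
python3 -c "
from h import *
o=ctrl.get_obs();print(o['clock'],o['tool_pos'],go([.566,.215,.14],down(169.7)))"
```

```text
1.6 [0.50715428 0.06106731 0.20736335] (array([-9.5,  0. ,  0.1]), array([  6.76, -16.47,  -0.31]))
```

Emit:
{"name": "servo_tool", "arguments": {
  "deltas": [
    [[-3.2,0,0],[1,-4.5,-0.1],6],
    [[-6.4,0,0],[2.5,-9,-0.2],6],
    [[-9.5,0,0],[4.5,-13,-0.3],6],
    [[-9.5,0,0],[6,-16.5,-0.3],6],
    [[-9.5,0,0],[6.8,-16.5,-0.3],6]
  ]
}}

```text
clock: 2.1
tool_pos: [0.5665, 0.2186, 0.1371]
orientation: [-7.0, 89.9, 162.8]
force: [-0.3, -1.4, 0.7]
opening: 0.0597
```

```bash
python3 -c "
from h import *
import pickle
o=ctrl.get_obs();print(o['clock'],o['tool_pos'],go([.5662,.2151,.061],down(169.7)))
s=ctrl.snapshot('scene');pickle.dump(s,open('scene2.pkl','wb'));save(s['image'],'sc1.png',(240,90,400,200),5)"
```

```text
2.1 [0.56646228 0.21857999 0.13711584] (array([0.1, 0.1, 0. ]), array([ 7.61,  0.35, -0.05]))
```

View pics/sc1.png

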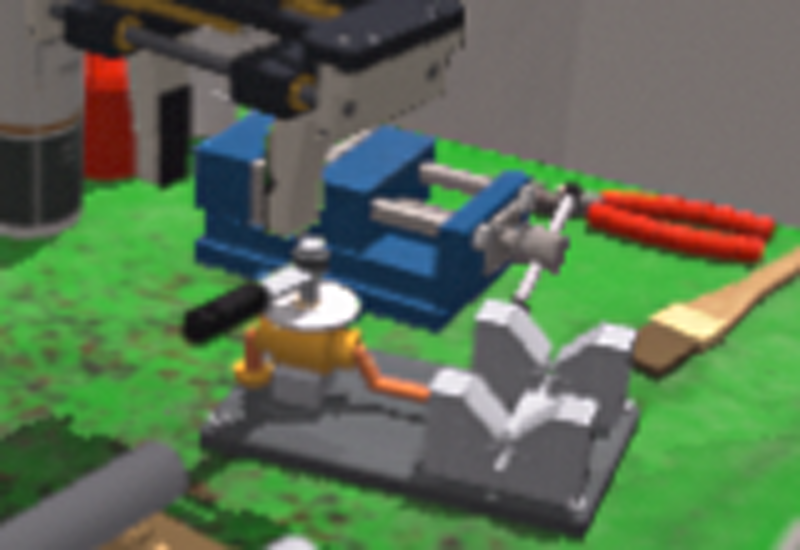

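The gripper hangs over the lever, with fingers at about (295,180) and (175,130) and the grip at (225,315), so they straddle it in line with the plan. Descending.

Emit:
{"name": "servo_tool", "arguments": {
  "deltas": [
    [[0,0,0],[2,0.3,0],6],
    [[0,0,0],[4,0.3,0],6],
    [[0,0,0],[6,0.3,0],6],
    [[0,0,0],[7.6,0.3,0],6],
    [[0,0,0],[7.6,0.3,0],5]
  ]
}}

```text
clock: 2.65
tool_pos: [0.5626, 0.2117, 0.0583]
orientation: [30.1, 89.5, -160.2]
force: [0.8, -0.3, 0.5]
opening: 0.0562
```

Emit:
{"name": "servo_tool", "arguments": {
  "deltas": [
    [[0,0,0],[0,0,0],4],
    [[0,0,0],[0,0,0],3],
    [[0,0,0],[0,0,0],2],
    [[0,0,0],[0,0,0],1.4],
    [[0,0,0],[0,0,0],1]
  ]
}}

```text
clock: 3.15
tool_pos: [0.5629, 0.2119, 0.0589]
orientation: [27.9, 89.6, -162.4]
force: [1.9, 0.9, 1.0]
opening: 0.0177
```

Emit:
{"name": "servo_tool", "arguments": {
  "deltas": [
    [[0,0,0],[0,0,0],0.5],
    [[0,0,0],[0,0,0],0.5]
  ]
}}

```text
clock: 3.35
tool_pos: [0.5634, 0.212, 0.059]
orientation: [29.4, 89.6, -160.9]
force: [4.5, 1.1, -3.1]
opening: 0.0139
```

```bash
python3 -c "
from h import *
o=ctrl.get_obs();print(o['clock'],o['tool_pos'],o['orientation'],o['force'],o['moment'],o['opening'])
P=np.array([.5552,.1541])
T=R.from_euler('xyz',o['orientation'],degrees=True).as_matrix();phi=np.degrees(np.arctan2(T[1,2],T[0,2]));print('phi',phi,'r',np.linalg.norm(o['tool_pos'][:2]-P))
d=o['tool_pos'][:2]-P
for k in (5,10,15,20,25,26,27,28):
    a=-np.radians(k);q=np.array([[np.cos(a),-np.sin(a)],[np.sin(a),np.cos(a)]])@d+P
    print(k,go([*q,o['tool_pos'][2]],down(phi-k)))"
```

```text
3.35 [0.563382   0.21200868 0.05898904] [  29.40657812   89.64765864 -160.8767763 ] [ 4.45829145  1.10343896 -3.0683962 ] [-0.27373845 -1.2011747   0.35540167] 0.013921426287675814
phi 169.71618217970558 r 0.05848384474636763
5 (array([ 5. ,  0.3, -0.2]), array([-0.  ,  0.  , -0.51]))
10 (array([10. ,  0.3, -0.2]), array([-0.01,  0.05, -1.02]))
15 (array([15. ,  0.3, -0.2]), array([-0.01,  0.14, -1.52]))
20 (array([20. ,  0.3, -0.2]), array([-0.01,  0.27, -2.01]))
25 (array([25. ,  0.3, -0.2]), array([-0.01,  0.45, -2.49]))
26 (array([26. ,  0.3, -0.2]), array([-0.01,  0.49, -2.58]))
27 (array([27. ,  0.3, -0.2]), array([-0.01,  0.53, -2.68]))
28 (array([28. ,  0.3, -0.2]), array([-0.01,  0.58, -2.77]))
```

Emit:
{"name": "servo_tool", "arguments": {
  "deltas": [
    [[5,0,0],[0,0,-0.5],0.5],
    [[10,0,0],[0,0.05,-1.0],0.5],
    [[15,0,0],[0,0.15,-1.5],0.5],
    [[20,0,0],[0,0.3,-2.0],0.5],
    [[26,0,0],[0,0.5,-2.6],0.5]
  ]
}}

```text
clock: 3.85
tool_pos: [0.5881, 0.2022, 0.0589]
orientation: [58.4, 89.6, -158.1]
force: [-0.0, -2.2, 1.1]
opening: 0.0141
```

```bash
cat > v.py <<'E'
from h import *
o=ctrl.get_obs();P=np.array([.5552,.1541])
T=R.from_euler('xyz',o['orientation'],degrees=True).as_matrix();phi=np.degrees(np.arctan2(T[1,2],T[0,2]))
d=o['tool_pos'][:2]-P;print(o['clock'],o['tool_pos'],'phi',phi,'ang from pivot',np.degrees(np.arctan2(d[1],d[0])),'r',np.linalg.norm(d),o['force'],o['moment'],o['opening'])
E
python3 v.py
```

```text
3.85 [0.58805952 0.20221621 0.05893749] phi 143.52942022488224 ang from pivot 55.670050216861796 r 0.05826592633779977 [-0.0224184  -2.19839989  1.12087074] [-0.63308703  0.11998973  0.25158078] 0.014064978356515842
```

Emit:
{"name": "servo_tool", "arguments": {
  "deltas": [
    [[0,0,0],[0,0,0],3],
    [[0,0,0],[0,0,0],6],
    [[0,0,0],[0,0,0],6],
    [[0,0,0],[0,0,0],6],
    [[0,0,0],[0,0,0],6]
  ]
}}

```text
clock: 4.35
tool_pos: [0.5879, 0.2024, 0.059]
orientation: [57.9, 89.6, -158.5]
force: [0.8, -0.9, -0.8]
opening: 0.0484
```

Emit:
{"name": "servo_tool", "arguments": {
  "deltas": [
    [[0,0,0],[-3,0,0],6],
    [[0,0,0],[-6,0,0],6],
    [[0,0,0],[-10,0,0],6],
    [[-7,0,0],[-12,-5,0],6],
    [[-14,0,0],[-12,-10,0],6]
  ]
}}

```text
clock: 4.85
tool_pos: [0.6479, 0.2813, 0.1842]
orientation: [-81.4, 89.9, 76.5]
force: [1.1, -0.0, 0.5]
opening: 0.0603
```

Run:
```python
from h import *
import pickle
o=ctrl.get_obs();print(o['clock'],o['tool_pos'],o['force'],o['opening'],go([.5620,.3475,.10],down(171.7)))
s=ctrl.snapshot('top');pickle.dump(s,open('top2.pkl','wb'));save(s['image'],'top2.png',(210,140,360,252),5.3)
```

```text
4.85 [0.64790634 0.2813411  0.18423455] [ 1.11907806 -0.00452331  0.48943825] 0.06027323067418083 (array([-13.8,   0. ,   0.1]), array([ 8.43, -2.87, 10.45]))
```

View pics/top2.png

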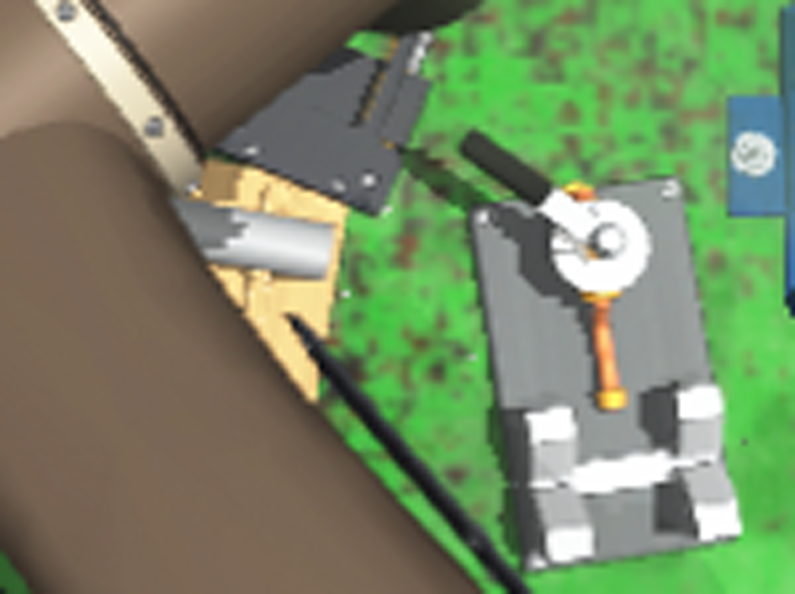

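The lever has turned. The grip's outer end is now at about (470,142) and its inner end at (543,192), and the stand is fully in view. I'll work out the angle.

Run:
```python
from h import *
import pickle
s=pickle.load(open('top2.pkl','rb'));px=lambda a:(np.array(a,float)+.5)/5.3-.5+[210,140]
g=back(s,px([[470,142],[543,192]]),.088);P=np.array([.5552,.1541])
for d in (g.mean(0)[:2]-P,(g[0]-g[1])[:2]): print(98.7-np.degrees(np.arctan2(d[1],d[0])))
```

```text
44.269419399529546
42.759260245741494
```

Emit:
{"name": "servo_tool", "arguments": {
  "deltas": [
    [[-5,0,0],[0,-1,3.5],6],
    [[-10,0,0],[2,-2,7],6],
    [[-14,0,0],[5,-2.9,10.4],6],
    [[-14,0,0],[8,-2.9,10.5],6],
    [[-14,0,0],[8.4,-2.9,10.5],6]
  ]
}}

```text
clock: 5.4
tool_pos: [0.5613, 0.3517, 0.0924]
orientation: [43.3, 89.6, -144.1]
force: [-1.3, -0.2, 0.1]
opening: 0.0601
```

Run:
```python
from h import *
import pickle
o=ctrl.get_obs();print(o['clock'],o['tool_pos'],o['force'],o['opening'],go([.5620,.3475,.018],down(171.7)))
s=ctrl.snapshot('scene');pickle.dump(s,open('scene3.pkl','wb'));save(s['image'],'sc3.png',(200,110,340,240),5)
```

```text
5.4 [0.56129311 0.35168057 0.09238435] [-1.27988145 -0.23420674  0.1083513 ] 0.06014750368014467 (array([ 0.9,  0.3, -0.3]), array([ 7.44,  0.37, -0.16]))
```

View pics/sc3.png

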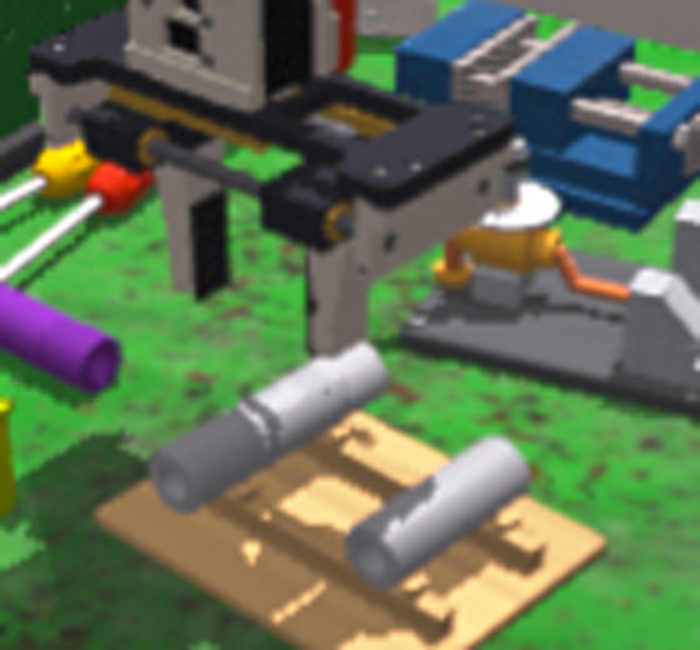

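The valve reads 43–44°, well inside the band. The picture shows the jaws above the long pin, whose ends are at (176,483) and (362,365). The short pin at (440,510) is clear of the near finger at (335,310). Descending to grasp.

Emit:
{"name": "servo_tool", "arguments": {
  "deltas": [
    [[0.9,0.3,-0.3],[2,0.35,-0.1],6],
    [[0.9,0.3,-0.3],[4,0.35,-0.1],6],
    [[0.9,0.3,-0.3],[6,0.35,-0.1],6],
    [[0.9,0.3,-0.3],[7,0.35,-0.1],6],
    [[0.9,0.3,-0.3],[7.2,0.35,-0.1],6]
  ]
}}

```text
clock: 5.95
tool_pos: [0.5636, 0.3474, 0.0217]
orientation: [-149.2, 89.9, 22.3]
force: [-0.1, -0.9, -0.6]
opening: 0.0602
```

Run:
```python
from h import *
o=ctrl.get_obs();print(o['clock'],o['tool_pos'],o['force'],o['opening'],go([.5620,.3475,.018],down(171.7)))
```

```text
5.95 [0.56360417 0.34742963 0.02167277] [-0.09645688 -0.8793272  -0.64348042] 0.06016643945519206 (array([-0.1, -0.1,  0.1]), array([0.37, 0.02, 0.16]))
```

Emit:
{"name": "servo_tool", "arguments": {
  "deltas": [
    [[0,0,0],[0.25,0,0.1],5],
    [[0,0,0],[0.25,0,0.1],4],
    [[0,0,0],[0.25,0,0.1],3.5],
    [[0,0,0],[0.25,0,0.1],3],
    [[0,0,0],[0.25,0,0.1],2.5]
  ]
}}

```text
clock: 6.45
tool_pos: [0.5628, 0.3479, 0.0197]
orientation: [-142.8, 89.8, 28.7]
force: [-0.9, 0.6, 1.6]
opening: 0.029
```

Emit:
{"name": "servo_tool", "arguments": {
  "deltas": [
    [[0,0,0],[0,0,0],2],
    [[0,0,0],[0,0,0],1.5],
    [[0,0,0],[0,0,0],1.5],
    [[0,0,0],[0,0,0],1.5]
  ]
}}

```text
clock: 6.85
tool_pos: [0.5627, 0.3478, 0.0197]
orientation: [-143.1, 89.8, 28.5]
force: [-0.3, -1.1, 1.3]
opening: 0.029
```

Emit:
{"name": "servo_tool", "arguments": {
  "deltas": [
    [[0,0,0],[-1,0,0],1.5],
    [[0,0,0],[-3,0,0],1.5],
    [[0,0,0],[-6,0,0],1.5],
    [[0,0,0],[-9,0,0],1.5],
    [[0,0,0],[-11,0,0],1.5]
  ]
}}

```text
clock: 7.35
tool_pos: [0.5627, 0.3479, 0.1322]
orientation: [-138.7, 89.8, 32.9]
force: [0.3, 0.6, -3.5]
opening: 0.0292
```

Run:
```python
from h import *
o=ctrl.get_obs();print(o['clock'],o['tool_pos'],o['force'],o['moment'],o['opening'],go([.4415,.1367,.13],down(188.7)))
```

```text
7.35 [0.56271733 0.34787453 0.13221885] [ 0.3216491   0.57258573 -3.49813102] [ 0.10531012  0.0049294  -0.00068485] 0.029202612293785922 (array([-17.1,  -0.2,   0.1]), array([ 0.13, 22.67,  8.9 ]))
```

Emit:
{"name": "servo_tool", "arguments": {
  "deltas": [
    [[-3,0,0],[0,3,1.2],1.5],
    [[-7,0,0],[0,7.3,2.9],1.5],
    [[-11,0,0],[0,11.6,4.6],1.5],
    [[-14,0,0],[0,15.9,6.3],1.5],
    [[-17,0,0],[0,19.6,7.7],1.5]
  ]
}}

```text
clock: 7.85
tool_pos: [0.4558, 0.163, 0.1314]
orientation: [-151.6, 89.8, 37.1]
force: [1.4, -0.8, -4.0]
opening: 0.0294
```

Emit:
{"name": "servo_tool", "arguments": {
  "deltas": [
    [[0,0,0],[0,1.7,0.6],1.5],
    [[0,0,0],[0,2.6,1],1.5],
    [[0,0,0],[0,2.6,1],1.5]
  ]
}}

```text
clock: 8.15
tool_pos: [0.4499, 0.1351, 0.1318]
orientation: [-150.2, 89.8, 38.4]
force: [0.2, -0.8, -4.1]
opening: 0.0293
```

Run:
```python
from h import *
import pickle
o=ctrl.get_obs();print(o['clock'],o['tool_pos'],o['force'],o['moment'],o['opening'],go([.4415,.1367,.06],down(188.7)))
s=ctrl.snapshot('scene');pickle.dump(s,open('scene4.pkl','wb'));save(s['image'],'sc4.png',(260,70,400,200),5)
```

```text
8.15 [0.44988396 0.13507212 0.13181454] [ 0.19131868 -0.79112247 -4.12106121] [0.06530552 0.09820728 0.05590102] 0.02929428306417902 (array([-0.1, -0.2,  0.1]), array([ 7.18, -0.27,  0.83]))
```

View pics/sc4.png

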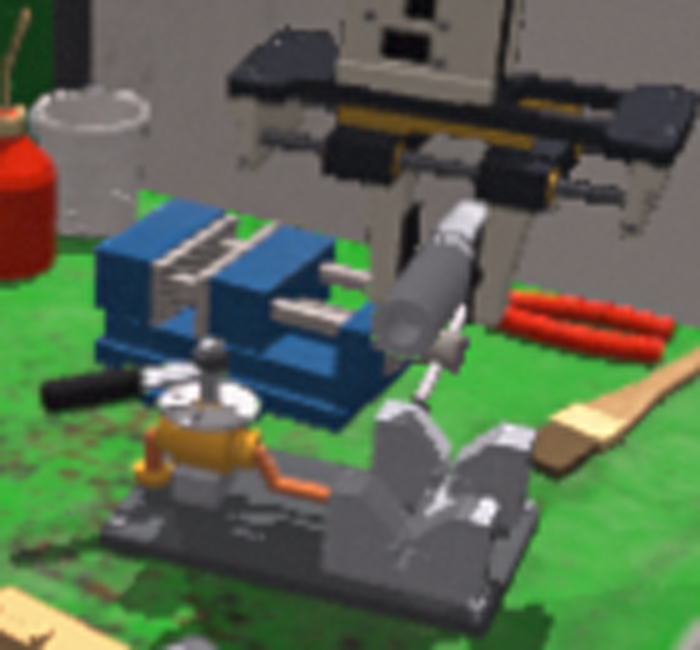

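The pin is held level over the V. Its near end face centre is at about (403,325) and its far end at about (468,208), with the supports below at (440,480). I'll check these against the expected end points.

Run:
```python
from h import *
import pickle
s=pickle.load(open('scene4.pkl','rb'))
a=np.radians(8.7);d=np.array([-np.sin(a),np.cos(a),0]);c=np.array([.4499,.1351,.1491])
p=(proj(s,[c+.06*d,c-.06*d, c-.06*d+[0,0,.015]])+.5-[260,70])*5-.5;print(p)
# per-mm image shift for pin end: along, up
for v in (d,[0,0,1],[1,0,0]): print(((proj(s,[c+.06*d+.001*np.array(v)])+.5-[260,70])*5-.5-p[0]))
```

```text
[[408.40910457 330.40990608]
 [477.69410503 230.96541338]
 [481.24420072 201.57250306]]
[[-0.64205079  0.92013563]]
[[ 0.22645412 -2.10154107]]
[[-2.12585838 -0.57293185]]
```

Emit:
{"name": "servo_tool", "arguments": {
  "deltas": [
    [[0,-0.2,0],[0,-0.3,0.8],1.5],
    [[0,-0.2,0],[2,-0.3,0.8],1.5],
    [[0,-0.2,0],[4,-0.3,0.8],1.5],
    [[0,-0.2,0],[6,-0.3,0.8],1.5],
    [[0,-0.2,0],[6.2,-0.3,0.8],1.5]
  ]
}}

```text
clock: 8.7
tool_pos: [0.4409, 0.1378, 0.0676]
orientation: [1.1, 89.8, -170.2]
force: [-1.1, -0.9, -4.8]
opening: 0.0293
```

Run:
```python
from h import *
import pickle
o=ctrl.get_obs();print(o['clock'],o['tool_pos'],o['force'],o['moment'],o['opening'],go([.4415,.1367,.041],down(188.7)))
s=ctrl.snapshot('scene');pickle.dump(s,open('scene5.pkl','wb'));save(s['image'],'sc5.png',(290,110,390,200),7)
a=np.radians(8.7);d=np.array([-np.sin(a),np.cos(a),0]);e=np.array([np.cos(a),np.sin(a),0]);c=o['tool_pos']+[0,0,.0173]
S=np.array([.4415,.1367,0])
f=lambda P:np.round((proj(s,P)+.5-[290,110])*7-.5)
print(f([c+.06*d,c-.06*d+[0,0,.015]]).tolist(), f([S+x*e+y*d+[0,0,.058] for x in(.038,-.038) for y in (.049,.027)]).tolist(), f([S-.045*e+.057*d+[0,0,.012]]))
```

```text
8.7 [0.44093083 0.13781113 0.06757132] [-1.06014632 -0.88386437 -4.77870241] [-0.09650526  0.23428782 -0.03152527] 0.02925444819388337 (array([-0.1,  0.2, -0. ]), array([ 2.66,  0.12, -0.05]))
[[364.0, 376.0], [464.0, 183.0]] [[254.0, 406.0], [274.0, 376.0], [479.0, 457.0], [496.0, 425.0]] [[477. 593.]]
```

View pics/sc5.png

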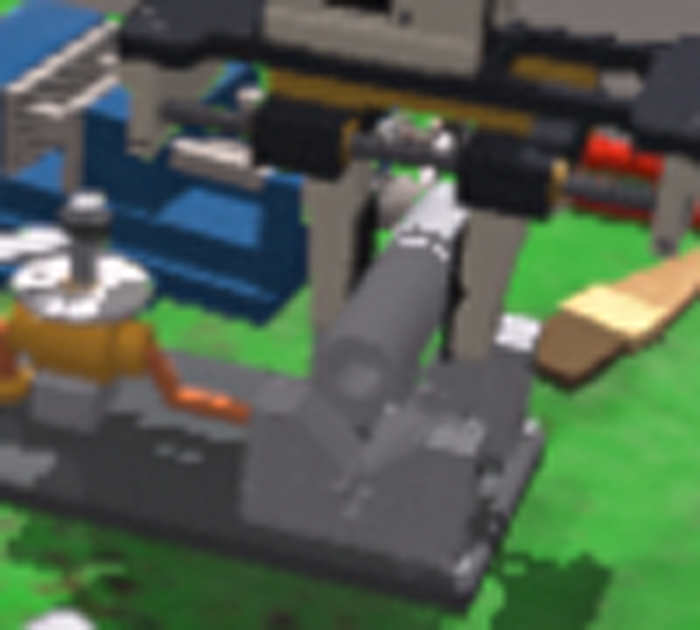

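The pin end face centre (360,378) sits directly above the V's bottom line (358,465), within a few pixels of the expected (364,376). Lowering it.

Emit:
{"name": "servo_tool", "arguments": {
  "deltas": [
    [[0,0,0],[0.8,0.1,0],1.5],
    [[0,0,0],[1.6,0.1,0],1.5],
    [[0,0,0],[2.2,0.1,0],1.5],
    [[0,0,0],[2.4,0.1,0],1.5]
  ]
}}

```text
clock: 9.15
tool_pos: [0.4414, 0.1369, 0.044]
orientation: [1.6, 89.8, -169.8]
force: [1.0, -0.5, -4.7]
opening: 0.0295
```

Emit:
{"name": "servo_tool", "arguments": {
  "deltas": [
    [[0,0,0],[0.2,0,0],1.5],
    [[0,0,0],[0.3,0,0],1.5],
    [[0,0,0],[0.3,0,0],1.5]
  ]
}}

```text
clock: 9.45
tool_pos: [0.4415, 0.1369, 0.0411]
orientation: [0.9, 89.8, -170.5]
force: [-0.1, 0.1, -3.5]
opening: 0.0292
```

```bash
cat > st.py <<'E'
from h import *
o=ctrl.get_obs();print(o['clock'],o['tool_pos'],o['force'],o['moment'],o['opening'],go([.4415,.1367,.041],down(188.7)))
E
python3 st.py
```

```text
9.45 [0.44150812 0.13691575 0.04114927] [-0.0615144   0.12118808 -3.45108462] [0.01219959 0.37872664 0.08363217] 0.02918841078484329 (array([-0. ,  0.2, -0. ]), array([0.01, 0.02, 0.  ]))
```

Contact is just about to start. Pressing in small steps.

Emit:
{"name": "servo_tool", "arguments": {
  "deltas": [
    [[0,0,0],[0.1,0,0],1.5],
    [[0,0,0],[0.2,0,0],1.5],
    [[0,0,0],[0.2,0,0],1.5]
  ]
}}

```text
clock: 9.75
tool_pos: [0.4415, 0.1368, 0.0404]
orientation: [4.3, 89.8, -167.0]
force: [-6.8, -1.6, 13.5]
opening: 0.0291
```

```bash
python3 st.py
```

```text
9.75 [0.44153601 0.13680698 0.040356  ] [-6.77549802 -1.62840781 13.54132655] [-0.4927269   2.45616803  0.07549119] 0.02913694245354576 (array([-0. ,  0.2, -0. ]), array([-0.06,  0.01,  0.01]))
```

Emit:
{"name": "servo_tool", "arguments": {
  "deltas": [
    [[0,0,0],[0.18,0,0.06],1.5],
    [[0,0,0],[0.2,0,0.06],1.5],
    [[0,0,0],[0.2,0,0.06],1.5]
  ]
}}

```text
clock: 10.05
tool_pos: [0.4416, 0.1369, 0.0403]
orientation: [3.0, 89.9, -168.2]
force: [-6.6, -2.7, 20.2]
opening: 0.0294
```

```bash
python3 st.py
```

```text
10.05 [0.44155977 0.13686795 0.04029641] [-6.60203689 -2.70282676 20.2007316 ] [-0.94251005  2.74239692  0.09693952] 0.029383628878625893 (array([ 0. ,  0.1, -0. ]), array([-0.07,  0.02,  0.01]))
```

Emit:
{"name": "servo_tool", "arguments": {
  "deltas": [
    [[0,0,0],[0.2,0,0.12],1.5],
    [[0,0,0],[0.2,0,0.12],1.5],
    [[0,0,0],[0.2,0,0.12],1.5],
    [[0,0,0],[0.2,0,0.12],1.5],
    [[0,0,0],[0.2,0,0.12],1.5]
  ]
}}

```text
clock: 10.55
tool_pos: [0.4416, 0.1369, 0.0403]
orientation: [-172.1, 89.9, 16.7]
force: [-5.4, -4.3, 18.4]
opening: 0.0294
```

```bash
python3 st.py
python3 - <<'E'
from h import *
import pickle
s=ctrl.snapshot('scene');t=ctrl.snapshot('top')
for i in range(8): ctrl.snapshot('top')
o=ctrl.get_obs();print(o['clock'],o['tool_pos'],o['force'],o['opening'])
a=cv2.resize(s["image"][100:210,270:400],None,fx=4,fy=4,interpolation=cv2.INTER_CUBIC)
b=cv2.resize(t["image"][165:255,290:360],None,fx=3.5,fy=440/90,interpolation=cv2.INTER_CUBIC)
cv2.imwrite("pics/fin.png",np.hstack([a,b])[:,:,::-1])
a=np.radians(8.7);d=np.array([-np.sin(a),np.cos(a),0]);c=np.array([.4415,.1367,.058])
print((proj(s,[c+.06*d,c-.06*d])+.5-[270,100])*4-.5)
E
```

```text
10.55 [0.44155733 0.13692458 0.04030826] [-5.3835354  -4.34571961 18.39244418] [-1.30854959  1.68792354  0.0036842 ] 0.029396790562351786 (array([ 0.1, -0.1,  0. ]), array([-0.07,  0.02,  0.01]))
11.05 [0.44156589 0.13692783 0.04032171] [-4.71444901 -3.88680921 18.64950613] 0.029116235496661372
[[282.99956452 294.93866046]
 [336.79054457 204.58717511]]
```

View pics/fin.png

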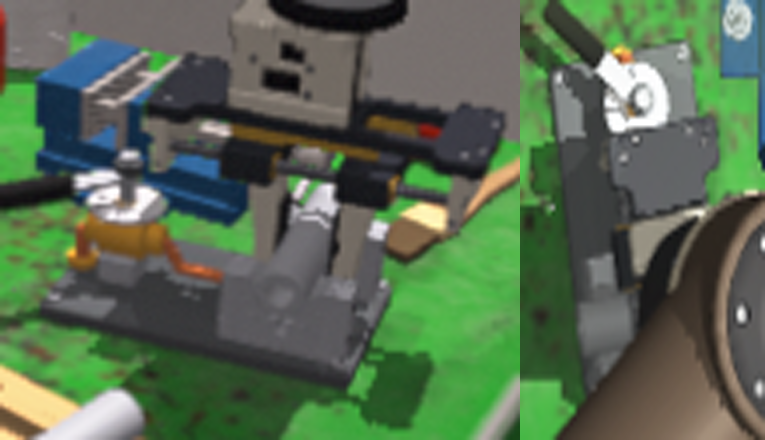

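The pin end is at (280,293) against an expected (283,295) for a seated pin. The lever is still at half open in the top view, and the push holds steady at about 18.6 N. Handing in.

```bash
python3 -c "
from h import *
ctrl.close_job();o=ctrl.get_obs();print(o['clock'],o['tool_pos'],o['force'],o['opening'])"
```

```text
the job is handed in; nothing more can be done
the job is handed in; nothing more can be done
```

The job is handed in, at about 11 s of the 61 s allowed. No verdict was reported, so what follows rests on my own checks.

- **Valve:** I gripped the lever and turned it about 26°, then let go. The picture taken afterwards gave 43–44° (about 0.75–0.77 rad), inside the 0.665–0.905 rad band, and it still looked half open in the last view.
- **Long pin:** I lifted it out of the far cradle, laid it in the V and pressed it down, with the grip kept closed at 29 mm. The gripper is within about 0.3 mm of where it should be for a seated, centred pin. The visible pin end was about 3 enlarged pixels (1–2 mm) from where I expected it.
- **Push:** The downward push was steady at about 18.6 N over the last 0.5 s. About 5 N of sideways force remained towards −x, and I could not balance it out fully. I estimate about 12 N on the near side of the V and 20 N on the far side, ignoring friction; both are above the 6 N needed.
- **Short pin, bearing and tin:** I kept clear of all three but did not measure them again at the end.

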